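# Draw the retaining pin of a tube-rack shaker, park it and open the hold-down bar

## Task

The shaker has finished its run, so free the tube rack. Draw the square-headed pin out of the clevis at the front of the hold-down bar and park it in the pin keeper on the side of the shaker: shank in the open notch, head pushed right back under the lip. Only when the pin is parked and let go, swing the hold-down bar up until it stands upright, and leave it there, without disturbing the rack of tubes or the other things on the bench.

Things in the scene. Friction and masses are not known exactly. Their poses are not given: they have to be found in the camera images.
- shaker: White tube-rack shaker, does not move. Housing 207 x 224 x 45 mm, sloping control panel in front, aluminium platform on top with the tube rack and the hold-down bar. Origin: on the worktop under the rack's middle. x points from its front (panel, clevis, ball handle) to its back (hinge), y to its left, z up. The pin keeper is on its right (-y). Tube caps fill x -34..34, y -85..85, up to z 137 mm.
- pin: Loose steel pin, 63 to 126 g: square head 16 x 16 mm, 22 mm long; round shank 10 mm in diameter, 64 mm long. Origin: on the axis at the shoulder between head (x -22..0) and shank; x to the tip, y and z square to the head's flats. Starts in the clevis: x along the shaker's +y, only the head out, shoulder 0 to 4 mm off the ear. Laid on the worktop it rests on a flat and the tip, leaning 3 degrees, and does not roll.
- pin_tip (a point): Centre of the pin's tip, 64 mm from its shoulder.
- bore (a point): Centre of the clevis bore, 145 mm up, 84 mm in front of the shaker's origin. The bore is level, along the shaker's y, 12 mm wide, through ear, bar tongue and ear: 24 mm to each side. The ears reach 12 mm to front and back, 15 mm up. The pin comes out straight towards the shaker's -y, over 64 mm. While it is in, the bar cannot lift.
- park (a point): Where the pin's shoulder lies when parked, at shaker (-30, -165, 66) mm; axes as the shaker's. The parked pin is level, its x (tip) along the shaker's +x, a flat of the head down. It is laid in with its head in front of the keeper's mouth, shank in the notch, and slid along -x until the head meets the keeper's back wall, which is 23 mm behind this point.
- keeper_mouth (a point): Mouth of the head keeper, on the parked pin's axis, 8 mm from park to -x. A steel box open towards +x: inside 22 mm wide, floor 8 mm below the axis, lip 13 mm above it, 15 mm deep; outside 28 mm wide. The lip covers the head, so the head cannot be held from above as it goes in; hold the shank.
- notch (a point): Open-topped U notch for the shank, on the parked pin's axis, 53 mm from park to +x, in an upright 6 mm thick: 14 mm wide, its bottom 5 mm below the axis, flared to 14 mm above; flare 36 mm wide outside. Between keeper mouth and upright are 58 mm free for fingers, down to a plate 26 mm below the axis; the platform's edge is 60 mm to the +y side.
- bar (a joint): Angle of the steel hold-down bar about its hinge (rad): 0 closed and level, grows as its front end is lifted, 1.57 upright, stop at 1.75. The hinge is stiff: the bar stays where it is left; lifting at the ball takes about 3 N.
- bar_hinge (a point): Centre of the bar's hinge, at shaker (62, 0, 145) mm; its axis is level, along the shaker's y. The closed bar reaches from here along the shaker's -x and swings up over the rack towards the back.
- bar_knob (a point): Centre of the black ball handle, 22 mm in diameter, at the free end of the bar on a stem, in line with it, 180 mm from the hinge axis; 11 mm of stem separate it from the tongue. Take it from above with the fingers on its left and right (along the shaker's y); it can turn between them as the bar swings.
- rack: Black rack 76 x 178 mm with 40 red-capped tubes, 82 mm high, loose on the platform under the bar. Leave it where it is. Origin: centre of its underside.
- tape: Roll of paper tape lying flat, 60 mm across, 19 mm high, off the shaker's back right corner. Bystander. Nearer the front, the worktop beside the keeper is clear for 150 mm to the shaker's right: room to lay the pin down.
- timer: White bench timer, 62 x 62 x 16 mm. Bystander.
- marker: Marker pen lying along its x, 130 mm long, 12 mm thick. Bystander.
- sanitizer: Clear pump bottle, 64 mm across, 173 mm high. Bystander.
- specimen_jar: Specimen jar, 60 mm across, 68 mm high. Bystander.
- label_box: Cardboard box of labels, 90 x 60 x 50 mm. Bystander.

How it is judged:
By the outcome, as a careful person would: the job done as asked, in the order asked, and still so for the second after the job is handed in, with the robot touching nothing.
It also fails if it takes over 58 s, if anything falls off the work surface, if the arm or the gripper's body presses on something with over 40 N, if the wrist force passes 120 N, or if a joint passes its speed limit or range.

## Robot

A 7-joint arm with a two-finger parallel gripper is mounted at the origin on the work surface. World frame = base frame: x ahead of the robot, y to its left, z up, the work surface at z = 0. Lengths are in m, angles in rad, forces in N, time in s.
With the tool pointing down it reaches from about 0.425 to 0.925 m from the base axis. Payload 6.8 kg.
Tool frame: the origin (TCP) lies on the mounting face of the last link; the fingertips stand 173 mm ahead of it and the grasp point (between the pads) lies 155 mm ahead of it; z points along the fingers, y is the line along which they close (so a half turn about z gives the same grasp; the last joint's range is limited). The gripper opens to 85 mm and grips with 20 to 120 N. Pads are 22 mm wide; open, the fingers measure 114 mm over their backs; the gripper's body (76 mm by 85 mm) begins 54 mm behind the grasp point. The pads swing forward as they close: fully open they stand 13 mm farther back than shut.
Start: joints at [1.044, 0.477, 0.022, 1.555, -0.011, 1.109, -0.083], TCP at [0.275, -0.617, 0.405] pointing down, gripper open.
Joint ranges: [-2.96, 2.96], [-0.34, 2.1], [-1.41, 1.46], [0.24, 2.44], [-1.37, 4.51], [0.17, 1.92], [-2.96, 2.96]. Speed limits (rad/s): [2.39, 2.39, 3.14, 3.14, 3.14, 3.14, 3.14].

## Interface

Orientations are given as a unit quaternion [w, x, y, z].
In Python, from station import bot gives the robot as it stands. The module is installed in compiled form; this text tells all that it offers.
- The arm moves only by the shell command python3 -m pendant 'ROWS' [FORCE]. ROWS is JSON, a list of rows, each a list of 5 numbers: the finger opening in m, from 0 to 0.0854, then the shift along the tool's x, y, z in m, then the turn about the tool's z in degrees. In form: [[jaw, x, y, z, yaw], ...]. A call has 1 to 12 rows; each row shifts and turns the commanded pose from where the row before left it, along the tool's axes as they then stand; what a row does not reach is not made up. A row lasts 1/12 s, in which the tool goes at most 41.7 mm and 7.16 degrees, less where a joint would pass 70% of its speed; a pose out of reach is approached as far as the arm can. A call with a gripper value outside its range is refused whole. The fingers move at their own pace and stop on an object; FORCE is the grip in N (left out, the last holds). Time passes only in rows, so rows that do not move let the fingers close. It gives the time, the measured TCP pose, the force, the opening and the grip force at its end, in the units of the state.
- bot.get_obs(): the state, without advancing time (a new reading comes with each control period).
- bot.read_camera(name): name is "side" or "top"; returns (picture, depth): 420x560x3 uint8, blue, green, red; 420x560 float32, m along the optical axis (not along the pixel's ray), 0 where there is no reading.
- bot.camera_model(name): a dict with "intrinsics" (3x3 intrinsics, pixels), "R" (3x3) and "t" (3): a world point X has camera coordinates R X + t. Camera axes: x right, y down, z forward; pixel columns grow to the right and rows downward; lengths in m; the calibration is good to about 2 mm. A picture is of the moment at which its call begins. camera_model takes no time and is no camera call.
- bot.hand_in(): hands the job in; it is judged then, once.
Trained networks look in the newest picture that a camera, given by its name, has taken for a name from the list of things; names that differ only in an ending like _2 or _b are one class to them, and where a whole thing is asked for, a point or a joint stands for the part that bears it (a point fixed in the world has none). Each returns a list of dicts, best first, with "score" (0 to 1); they miss things now and then, are a little off and sometimes report something else, mostly with a low value. They report only what shows in the picture. A call takes as long as a camera call.
- bot.boxes_of(name, camera): "at" ([column, row] in pixels, amid what is visible of it).
- bot.trace(name, camera): "mask" (420x560 bool, what is visible of it) and "at" ([column, row] in pixels, amid what is visible of it).
- bot.pinpoint(name, camera): "at" ([column, row] in pixels: a listed point, or the origin of a listed thing).
The state is a dict: "t": time; "q": joint angles; "joint_vel": joint speeds; "joint_torque": joint torques, N m; "eef_pos": TCP position; "tool_rot": TCP orientation; "contact_force": force on the tool from outside, world axes, zero at the start; "torque": the same for the moment, N m; "gripper_width": opening from 0.0 (shut) to 1.0 (fully open); "grasp_force": force on a finger pad.
Only numpy, scipy, OpenCV 4.12 (cv2) and the standard library are available. Lean on these libraries where they do the work, as an engineer would, in place of code of your own. Each camera call takes 0.05 s, during which the arm holds its last target. There are 200 camera calls.

## Working session

There is one attempt and no reset: what is moved stays moved. The work goes in short steps, Python scripts to look and compute and a shell command to move; the robot and the scene stay as the last step left them, time stands still between calls to the robot, and variables do not carry over. Pictures are saved under pics/ and viewed, at most 11 in all, crops included, and the job is handed in when it is done.

```bash
mkdir -p pics; cat > h.py <<'E'
import numpy as np, cv2
from station import bot
from scipy.spatial.transform import Rotation as Ro
def cam(c):
    m=bot.camera_model(c); return np.array(m["intrinsics"]),np.array(m["R"]),np.array(m["t"])
def ray(c,px):
    K,R,t=cam(c); d=R.T@np.linalg.inv(K)@[px[0],px[1],1]; return -R.T@t,d
def deproj(c,px,z): o,d=ray(c,px); return o+d*z
def tri(p1,p2):
    A=np.zeros((3,3));b=np.zeros(3);rs=[ray("side",p1),ray("top",p2)]
    for o,d in rs:
        d=d/np.linalg.norm(d);P=np.eye(3)-np.outer(d,d);A+=P;b+=P@o
    X=np.linalg.solve(A,b)
    gap=abs(np.dot(rs[0][0]-rs[1][0],np.cross(rs[0][1],rs[1][1])))/np.linalg.norm(np.cross(rs[0][1],rs[1][1]))
    return X,gap
def proj(c,X):
    K,R,t=cam(c); p=K@(R@np.asarray(X)+t); return p[:2]/p[2]
E
python3 - <<'E'
from h import *
s=bot.get_obs(); print({k:np.round(v,3) for k,v in s.items()})
for c in("side","top"):
    im,d=bot.read_camera(c); cv2.imwrite(f"pics/{c}0.png",im); K,R,t=cam(c); print(c,(-R.T@t).round(3),K[0,0])
for n in["shaker","pin","pin_tip","bore","park","keeper_mouth","notch","bar_hinge","bar_knob","rack","tape","timer","marker","sanitizer","specimen_jar","label_box"]:
    r=[bot.pinpoint(n,c) for c in("side","top")]
    o=[[(np.round(x["at"],1).tolist(),round(x["score"],2)) for x in q[:2]] for q in r]
    print(n,o, *( [v.round(4) for v in map(np.asarray,tri(r[0][0]["at"],r[1][0]["at"]))] if r[0] and r[1] else []))
E
```

```text
{'t': np.float64(0.0), 'q': array([ 1.044,  0.478,  0.022,  1.556, -0.011,  1.109, -0.083]), 'joint_vel': array([ 0.001,  0.001,  0.   ,  0.001, -0.002,  0.   , -0.   ]), 'joint_torque': array([-1.0000e-03, -5.9646e+01,  1.6080e+00, -2.8120e+01,  1.3000e-02,
        9.0000e-03, -0.0000e+00]), 'eef_pos': array([ 0.274, -0.616,  0.404]), 'tool_rot': array([-0.001,  0.978,  0.208, -0.   ]), 'contact_force': array([-0.055, -0.043,  0.508]), 'torque': array([0.011, 0.005, 0.016]), 'grasp_force': np.float64(0.0), 'gripper_width': np.float64(0.998)}
side [0.236 0.662 0.91 ] 433.5264104907035
top [ 0.447 -0.03   1.352] 464.9852313947688
shaker [[([268.9, 266.8], 0.75)], [([236.3, 212.0], 0.92)]] [0.5687 0.0557 0.002 ] 0.0127
pin [[([305.1, 235.1], 0.65), ([289.5, 255.2], 0.23)], [([429.4, 271.5], 0.59), ([236.9, 244.9], 0.54)]] [ 0.5163 -0.513  -0.3542] 0.3354
pin_tip [[([289.4, 252.7], 0.57)], []]
bore [[([296.2, 244.9], 0.84), ([298.4, 207.7], 0.7)], [([230.3, 244.4], 0.85)]] [0.4804 0.0654 0.1458] 0.0068
park [[([311.9, 214.2], 0.96)], [([298.4, 227.7], 0.68)]] [ 0.5216 -0.1191  0.0596] 0
[... 367 characters left out ...]
)], [([231.9, 254.4], 0.96)]] [0.4562 0.0617 0.1471] 0.01
rack [[], [([232.6, 212.9], 0.7)]]
tape [[([277.3, 198.2], 0.67)], [([319.1, 180.9], 0.63)]] [ 0.6616 -0.1864  0.0023] 0.0055
timer [[([222.2, 312.3], 0.93)], [([175.0, 202.6], 0.68)]] [0.5986 0.232  0.0147] 0.0082
marker [[([345.7, 274.5], 0.8), ([222.1, 313.4], 0.22)], [([265.0, 282.8], 0.62)]] [ 0.3727 -0.0229 -0.0097] 0.0072
sanitizer [[([201.3, 408.8], 0.77)], [([105.6, 232.4], 0.93), ([295.8, 228.3], 0.52)]] [0.5191 0.4351 0.0022] 0.0003
specimen_jar [[([317.6, 150.1], 0.85)], [([418.3, 184.8], 0.86)]] [ 0.6521 -0.4844 -0.0167] 0.0018
label_box [[([390.8, 163.5], 0.95)], [([428.0, 270.8], 0.81)]] [ 0.3982 -0.4921  0.0119] 0.0021
```

```bash
python3 - <<'E'
import cv2,numpy as np
a=cv2.imread("pics/top0.png")[140:320,150:350]; b=cv2.imread("pics/side0.png")[160:300,200:360]
cv2.imwrite("pics/c0.png",cv2.resize(a,None,fx=3,fy=3,interpolation=cv2.INTER_CUBIC))
cv2.imwrite("pics/c1.png",cv2.resize(b,None,fx=4,fy=4,interpolation=cv2.INTER_CUBIC))
E
```

```text
(no output)
```

View pics/c0.png

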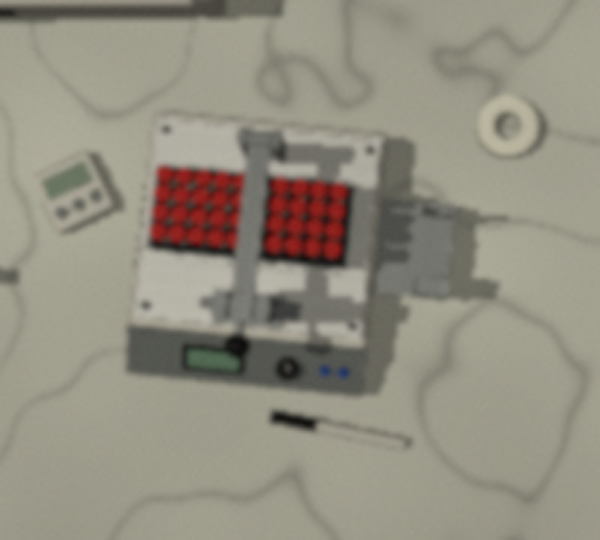

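View pics/c1.png

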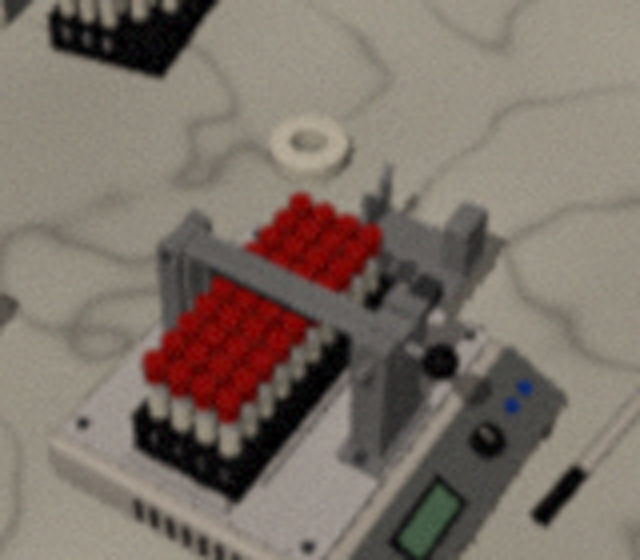

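Top view: the bar runs front–back around column 232, with the knob at (229,255), pin head at (245,243) and keeper at (293,223). The marker lies in front, clear of all that. Next I fit the shaker pose.

```bash
cat > fit.py <<'E'
from h import *
from scipy.optimize import least_squares
obs=[]
L={"shaker":(0,0,0),"bore":(-84,0,145),"park":(-30,-165,66),"keeper_mouth":(-38,-165,66),"notch":(23,-165,66),"bar_hinge":(62,0,145),"bar_knob":(-118,0,145)}
for c in("side","top"):
    bot.read_camera(c)
    for n in L:
        for x in bot.pinpoint(n,c)[:2]: obs.append((c,n,np.array(x["at"]),x["score"]))
    m=bot.trace("bar_knob",c) 
def W(p,X): a=p[2]; return np.array([p[0]+np.cos(a)*X[0]-np.sin(a)*X[1],p[1]+np.sin(a)*X[0]+np.cos(a)*X[1],X[2]+p[3]])
def f(p): return np.concatenate([ (proj(c,W(p,np.array(L[n])/1000))-at)*s for c,n,at,s in obs]+[[p[3]*1000/2]])
r=least_squares(f,[.568,.056,-.1,0],loss="soft_l1",f_scale=.7); p=r.x
print(p.round(4)); np.save("p.npy",p)
for c,n,at,s in obs: print(c,n,(proj(c,W(p,np.array(L[n])/1000))-at).round(1),round(s,2))
# overlay
for c,(u,v,w,h,k) in {"top":(185,160,130,110,6),"side":(220,170,110,100,6)}.items():
    im,d=bot.read_camera(c); im=cv2.resize(im[v:v+h,u:u+w],None,fx=k,fy=k,interpolation=cv2.INTER_CUBIC)
    def q(X): x=proj(c,W(p,np.array(X)/1000)); return tuple(int(round(i)) for i in ((x-[u,v]+.5)*k))
    def poly(pts,col): cv2.polylines(im,[np.array([q(x) for x in pts])],True,col,1)
    poly([(-34,-85,137),(34,-85,137),(34,85,137),(-34,85,137)],(0,255,255))
    poly([(-96,-24,160),(-72,-24,160),(-72,24,160),(-96,24,160)],(0,255,0))
    poly([(-92,-26,153),(-76,-26,153),(-76,-48,153),(-92,-48,153)],(255,0,255))
    poly([(-53,-179,79),(-38,-179,79),(-38,-151,79),(-53,-151,79)],(255,255,0))
    poly([(20,-183,80),(26,-183,80),(26,-147,80),(20,-147,80)],(255,128,0))
    poly([(-129,-11,145),(-107,-11,145),(-107,11,145),(-129,11,145)],(0,128,255))
    cv2.imwrite(f"pics/o_{c}.png",im)
E
python3 fit.py
```

```text
[ 5.677e-01  5.180e-02 -1.419e-01  1.000e-04]
side shaker [0.5 0.2] 0.88
side shaker [-26.9  56. ] 0.56
side park [0.  4.3] 0.59
side park [ 13.9 -25. ] 0.27
side keeper_mouth [ 3.4 -0.1] 0.93
side notch [-0.9  1.3] 0.79
side bar_hinge [-0.2 -1.9] 0.94
side bar_hinge [-49.6 -27.6] 0.23
side bar_knob [2.7 1.8] 0.77
side bar_knob [ 42.  -17.7] 0.59
top shaker [-1.2 -2.6] 0.87
top bore [ 3.9 -0.6] 0.79
top park [-2.1 -0.7] 0.79
top keeper_mouth [-0.1 -2.3] 0.87
top keeper_mouth [-135.7  -35.2] 0.67
top notch [2.  3.1] 0.81
top bar_hinge [2.8 0.4] 0.95
top bar_knob [-2.7  0.7] 0.61
```

View pics/o_top.png

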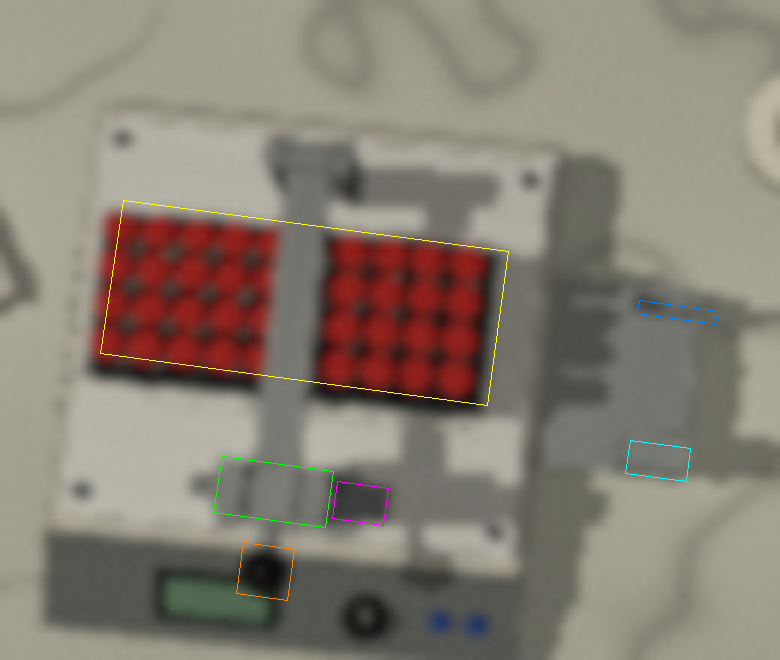

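View pics/o_side.png

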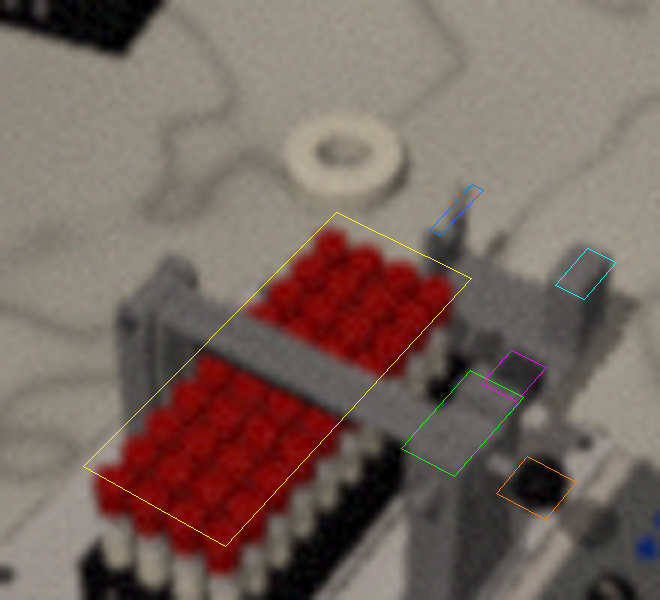

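The model lies about 2 px right of the caps and knob. I refine the fit on the cap outline and knob blobs, and check it against depth.

```bash
cat > fit2.py <<'E'
from h import *
from scipy.optimize import least_squares
from scipy import ndimage as ni
def W(p,X): a=p[2]; X=np.atleast_2d(X); c,s=np.cos(a),np.sin(a); return np.c_[p[0]+c*X[:,0]-s*X[:,1],p[1]+s*X[:,0]+c*X[:,1],X[:,2]]
def pj(c,X): K,R,t=cam(c); q=(X@R.T+t)@K.T; return q[:,:2]/q[:,2:]
th=np.arange(0,2*np.pi,np.pi/12); D=np.c_[np.cos(th),np.sin(th)]
g=np.arange(0,2*np.pi,.3)
caps=np.array([(x+.0078*np.cos(a),y+.0078*np.sin(a),z) for x in(-.0255,.0255) for y in(-.0765,.0765) for a in g for z in(.137,.125)])
p0=np.load("p.npy")[:3]; S={};Kn={};dep={}
for c in("side","top"):
    im,d=bot.read_camera(c); dep[c]=d; f=im.astype(float)
    red=cv2.medianBlur(((f[...,2]-f[...,1])>45).astype(np.uint8),3)
    l,n=ni.label(red); k=1+np.argmax(ni.sum(red,l,range(1,n+1)))
    near=np.zeros_like(red); uv=pj(c,W(p0,[[0,0,.137]]))[0]; cv2.circle(near,tuple(int(i) for i in uv),75,1,-1)
    yx=np.argwhere((red>0)&(near>0))[:,::-1]; S[c]=(yx@D.T).max(0)+.3
    u=pj(c,W(p0,[[-.118,0,.145]]))[0]; gr=cv2.GaussianBlur(f.mean(2),(0,0),.8); b=7; x0,y0=[int(round(i)) for i in u]
    w=np.clip(55-gr[y0-b:y0+b+1,x0-b:x0+b+1],0,None); yy,xx=np.mgrid[y0-b:y0+b+1,x0-b:x0+b+1]
    Kn[c]=np.array([(w*xx).sum(),(w*yy).sum()])/w.sum(); print(c,"knob",Kn[c].round(1),w.max())
def res(p):
    r=[]
    for c in S: r+=[(pj(c,W(p,caps))@D.T).max(0)-S[c], 2*(pj(c,W(p,[[-.118,0,.145]]))[0]-Kn[c])]
    return np.concatenate(r)
o=least_squares(res,p0,loss="soft_l1",f_scale=.7); p=o.x; print(p.round(4),res(p).round(1)); np.save("p.npy",np.r_[p,0])
K,R,t=cam("top"); v,u=np.mgrid[:420,:560]; d=dep["top"]
X=(np.stack([u,v,np.ones_like(u)],-1).reshape(-1,3)@np.linalg.inv(K).T*d.reshape(-1,1)-t)@R
X=X[d.ravel()>0]; a=p[2]; e=X[:,:2]-p[:2]; Q=np.c_[e@[np.cos(a),np.sin(a)],e@[-np.sin(a),np.cos(a)],X[:,2]]*1000
def ext(n,lo,hi):
    m=((Q>lo)&(Q<hi)).all(1); q=Q[m]; print(n,m.sum(),*(np.percentile(q,[3,50,97],axis=0).round(0).tolist() if m.sum() else []))
ext("keeper top",(-80,-200,72),(-15,-135,95)); ext("notch top",(5,-200,70),(45,-135,95))
ext("head",(-110,-65,140),(-60,-27,170)); ext("ears",(-105,-27,150),(-65,30,175)); ext("knob",(-140,-20,135),(-105,20,170)); ext("bar",(-60,-20,140),(40,20,170)); ext("worktop",(-100,-300,-15),(0,-220,15))
E
python3 fit2.py
```

```text
side knob [308.8 250.4] 44.95739528416045
top knob [228.7 255.4] 38.969854984226046
[ 0.5667  0.0587 -0.0934] [ 0.3 -0.1 -0.2  0.8  0.2 -0.2 -0.3 -0.6  0.   0.2  0.1  0.2  0.7  0.3
 -0.1  1.2  0.7  0.3  0.2 -0.2  0.   0.2  0.1  0.2  1.   2.   0.2  0.3
  0.2  0.2  0.   0.1  0.3  0.9  0.6  0.5  0.2  0.   0.1 -0.1 -0.1  0.1
  0.   0.2  0.5  0.5  0.6  0.9  0.5  0.3 -0.9 -0.1]
keeper top 71 [-57.0, -182.0, 77.0] [-49.0, -168.0, 83.0] [-41.0, -155.0, 88.0]
notch top 16 [18.0, -187.0, 73.0] [21.0, -161.0, 78.0] [23.0, -152.0, 84.0]
head 63 [-91.0, -51.0, 148.0] [-83.0, -39.0, 152.0] [-75.0, -27.0, 157.0]
ears 184 [-95.0, -26.0, 151.0] [-83.0, -3.0, 159.0] [-71.0, 21.0, 164.0]
knob 60 [-127.0, -12.0, 148.0] [-117.0, -3.0, 153.0] [-107.0, 8.0, 159.0]
bar 320 [-56.0, -14.0, 142.0] [-9.0, -4.0, 149.0] [37.0, 12.0, 154.0]
worktop 942 [-97.0, -297.0, -4.0] [-51.0, -260.0, 1.0] [-4.0, -223.0, 7.0]
```

```bash
cat >> h.py <<'E'
P=np.array([.5666,.0575,-.0934])
def S2W(X): a=P[2]; X=np.array(X)/1000; return np.array([P[0]+np.cos(a)*X[0]-np.sin(a)*X[1],P[1]+np.sin(a)*X[0]+np.cos(a)*X[1],X[2]])
def go(X,ydir):  # X shaker mm of grasp point; ydir: tool y angle in shaker frame (deg)
    s=bot.get_obs(); R=Ro.from_quat(np.roll(s["tool_rot"],-1)).as_matrix(); e=np.array(s["eef_pos"])
    gp=e+R[:,2]*.155; d=(S2W(X)-gp)
    ty=np.degrees(np.arctan2(R[1,1],R[0,1])); want=ydir+np.degrees(P[2]); turn=-(want-ty); turn=(turn+90)%180-90
    a=P[2]; g=gp-[P[0],P[1],0]; g=np.array([np.cos(a)*g[0]+np.sin(a)*g[1],-np.sin(a)*g[0]+np.cos(a)*g[1],g[2]])*1000
    Rt=R@Ro.from_euler("z",turn,degrees=True).as_matrix()
    print("t",round(float(s["t"]),2),"grasp pt shaker mm",g.round(1),"shift tool mm now",(R.T@d*1000).round(1),"after turn",(Rt.T@d*1000).round(1),"turn",turn.round(1),"tilt z",R[:,2].round(3),"F",np.round(s["contact_force"],1),"w",round(float(s["gripper_width"])*85,1),"g",round(float(s["grasp_force"]),1), "q",np.round(s["q"],2))
E
python3 -c "
from h import *
go((-84,-38,245),0)"
```

```text
t 2.8 grasp pt shaker mm [-227.9 -698.5  249.7] shift tool mm now [ 449.2 -505.2    4.7] after turn [660.5 143.9   4.7] turn -60.7 tilt z [ 0. -0. -1.] F [ 0.   1.4 -0. ] w 84.8 g 0.0 q [ 1.04  0.48  0.02  1.56 -0.01  1.11 -0.08]
```

```bash
python3 -m pendant '[[0.04,0.0265,-0.0298,0,0],[0.04,0.0265,-0.0298,0,0],[0.04,0.0265,-0.0298,0,0],[0.04,0.0265,-0.0298,0,0],[0.04,0.0265,-0.0298,0,0],[0.04,0.0265,-0.0298,0,0],[0.04,0.0265,-0.0298,0,0],[0.04,0.0265,-0.0298,0,0],[0.04,0.0265,-0.0298,0,0]]' 70
python3 -m pendant '[[0.04,0.0265,-0.0298,0,0],[0.04,0.0265,-0.0298,0,0],[0.04,0.0265,-0.0298,0,0],[0.04,0.0265,-0.0298,0,0],[0.04,0.0265,-0.0298,0,0],[0.04,0.0265,-0.0298,0,0]]' 
python3 -m pendant '[[0.04,0,0,0,-7],[0.04,0,0,0,-7],[0.04,0,0,0,-7],[0.04,0,0,0,-7],[0.04,0,0,0,-7],[0.04,0,0,0,-7],[0.04,0,0,0,-7],[0.04,0,0,0,-7],[0.04,0,0,0,-4.7],[0.04,0,0,0,0]]' 
python3 -c "
from h import *
go((-84,-39,215),0)"
```

```text
t: 3.55
eef_pos: [0.3835, -0.2728, 0.4051]
tool_rot: [0.0, 0.978, 0.208, 0.0]
contact_force: [0.4, -0.8, -0.1]
gripper_width: 0.47
grasp_force: 0.0
t: 4.05
eef_pos: [0.456, -0.0448, 0.4051]
tool_rot: [0.0, 0.978, 0.208, 0.0]
contact_force: [-0.2, -0.4, 1.1]
gripper_width: 0.469
grasp_force: 0.0
t: 4.88
eef_pos: [0.4559, -0.0467, 0.4049]
tool_rot: [0.0, 0.738, 0.675, 0.0]
contact_force: [0.5, 0.4, -0.0]
gripper_width: 0.469
grasp_force: 0.0
t 4.88 grasp pt shaker mm [-100.5 -114.1  249.9] shift tool mm now [75.1 16.7 34.9] after turn [75.1 16.5 34.9] turn 0.2 tilt z [ 0. -0. -1.] F [ 0.5  0.4 -0. ] w 39.9 g 0.0 q [ 0.4   0.15 -0.47  2.03  0.08  0.98 -0.2 ]
```

```bash
python3 -m pendant '[[0.04,0.037,0.0085,0,0],[0.04,0.037,0.008,0,0],[0.04,0,0,0.03,0],[0.04,0,0,0.03,0],[0.04,0,0,0.02,0],[0.04,0,0,0.0125,0],[0.04,0,0,0,0]]'
python3 - <<'E'
from h import *
go((-84,-40,157),0)
im,d=bot.read_camera("side"); cv2.imwrite("pics/s2.png",cv2.resize(im[150:310,220:380],None,fx=3.7,fy=3.7,interpolation=cv2.INTER_CUBIC))
E
```

```text
t: 5.47
eef_pos: [0.4781, 0.0253, 0.3097]
tool_rot: [-0.002, 0.74, 0.673, -0.002]
contact_force: [-0.6, 0.1, 0.0]
gripper_width: 0.47
grasp_force: 0.0
t 5.47 grasp pt shaker mm [-85.9 -40.4 154.7] shift tool mm now [ 0.4  1.9 -2.3] after turn [ 0.4  1.9 -2.3] turn -0.1 tilt z [-0.005 -0.    -1.   ] F [-0.6  0.1  0. ] w 40.0 g 0.0 q [ 0.24  0.32 -0.49  2.08  0.21  0.79 -0.48]
```

View pics/s2.png

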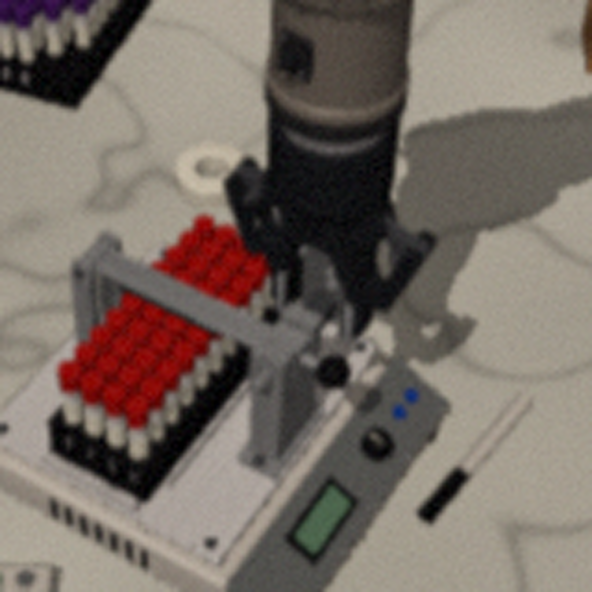

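The fingers straddle the pin head just to the right of the ear, clear of the caps. I close on it.

```bash
python3 -m pendant '[[0.03,0,0.0019,-0.002,0],[0.02,0,0,0,0],[0.005,0,0,0,0],[0.005,0,0,0,0],[0.005,0,0,0,0],[0.005,0,0,0,0],[0.005,0,0,0,0]]' 60
python3 -c "
from h import *
go((-84,-40,157),0)"
```

```text
t: 6.1
eef_pos: [0.4805, 0.0256, 0.3155]
tool_rot: [0.0, 0.739, 0.673, -0.0]
contact_force: [-5.6, 0.2, 7.2]
gripper_width: 0.163
grasp_force: 59.7
t 6.1 grasp pt shaker mm [-82.8 -39.9 160.5] shift tool mm now [-0.1 -1.2  3.5] after turn [-0.1 -1.2  3.5] turn 0.0 tilt z [-0.001 -0.001 -1.   ] F [-5.6  0.2  7.2] w 13.8 g 59.7 q [ 0.24  0.32 -0.49  2.07  0.21  0.8  -0.47]
```

```bash
python3 -m pendant '[[0.005,0,-0.001,-0.001,0],[0.005,-0.004,0,0,0],[0.005,-0.008,0,0,0],[0.005,-0.01,0,0,0],[0.005,0,0,0,0]]'
python3 -c "
from h import *
go((-84,-120,157),0)"
```

```text
t: 6.52
eef_pos: [0.4779, 0.0007, 0.3152]
tool_rot: [0.0, 0.74, 0.672, -0.001]
contact_force: [-0.5, -0.8, 1.5]
gripper_width: 0.164
grasp_force: 58.9
t 6.52 grasp pt shaker mm [-83.1 -65.1 160.2] shift tool mm now [-54.9  -0.8   3.2] after turn [-54.9  -0.9   3.2] turn -0.2 tilt z [-0.    -0.002 -1.   ] F [-0.5 -0.8  1.5] w 13.9 g 58.9 q [ 0.28  0.31 -0.48  2.08  0.2   0.8  -0.42]
```

```bash
python3 -m pendant '[[0.005,-0.01,0,0,0],[0.005,-0.015,0,0,0],[0.005,-0.015,0,0,0],[0.005,-0.014,0,0,0],[0.005,-0.01,0,0,0],[0.005,0,0,0,0]]'
python3 - <<'E'
from h import *
go((-20,-250,157),90)
for c in("side","top"): im,d=bot.read_camera(c); cv2.imwrite(f"pics/e_{c}.png",im)
a=cv2.imread("pics/e_side.png")[150:300,220:370]; b=cv2.imread("pics/e_top.png")[170:290,190:310]
cv2.imwrite("pics/e.png",np.hstack([cv2.resize(a,(400,400)),cv2.resize(b,(400,400))]))
E
```

```text
t: 7.02
eef_pos: [0.4718, -0.0628, 0.315]
tool_rot: [0.0, 0.74, 0.672, -0.001]
contact_force: [0.5, 0.1, -1.2]
gripper_width: 0.164
grasp_force: 58.7
t 7.02 grasp pt shaker mm [ -83.3 -128.8  160. ] shift tool mm now [-121.    63.6    3.1] after turn [ 63.3 121.2   3.1] turn 89.8 tilt z [-0.001 -0.001 -1.   ] F [ 0.5  0.1 -1.2] w 13.9 g 58.7 q [ 0.39  0.31 -0.46  2.08  0.19  0.8  -0.27]
```

View pics/e.png

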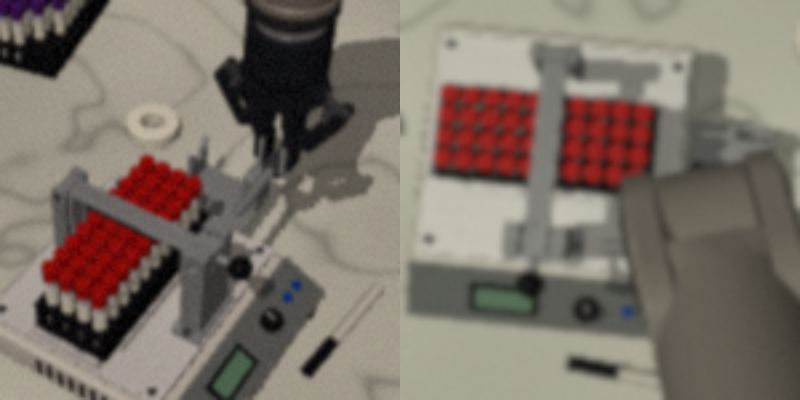

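```bash
python3 -m pendant '[[0.005,-0.03,0.01,0,0],[0.005,-0.03,0.01,0,0],[0.005,-0.03,0.01,0,0],[0.005,-0.031,0.009,0,0]]'
python3 -m pendant '[[0.005,0,0,0,7],[0.005,0,0,0,7],[0.005,0,0,0,7],[0.005,0,0,0,7],[0.005,0,0,0,7],[0.005,0,0,0,7],[0.005,0,0,0,7],[0.005,0,0,0,7],[0.005,0,0,0,7],[0.005,0,0,0,7],[0.005,0,0,0,7],[0.005,0,0,0,7]]'
python3 -m pendant '[[0.005,0,0,0.03,5.8],[0.005,0,0,0.03,0],[0.005,0,0,0.03,0],[0.005,0,0,0.02,0],[0.005,0,0,0,0]]'
python3 -c "
from h import *
go((-45,-250,24),90)"
```

```text
t: 7.45
eef_pos: [0.5006, -0.1842, 0.3154]
tool_rot: [0.0, 0.738, 0.675, 0.001]
contact_force: [0.5, 0.3, 0.0]
gripper_width: 0.167
grasp_force: 58.7
t: 8.45
eef_pos: [0.5002, -0.1829, 0.3151]
tool_rot: [-0.0, 1.0, 0.004, 0.0]
contact_force: [-0.7, 0.3, -0.5]
gripper_width: 0.162
grasp_force: 58.7
t: 8.87
eef_pos: [0.4985, -0.1824, 0.2014]
tool_rot: [-0.001, 0.999, -0.043, -0.003]
contact_force: [0.2, 0.5, -0.0]
gripper_width: 0.167
grasp_force: 58.7
t 8.87 grasp pt shaker mm [ -46.5 -244.9   46.4] shift tool mm now [ 1.6  5.2 22.4] after turn [ 1.7  5.2 22.4] turn 0.4 tilt z [-0.007  0.003 -1.   ] F [ 0.2  0.5 -0. ] w 14.2 g 58.7 q [ 0.28  0.53 -0.06  2.04  0.05  0.58 -1.47]
```

```bash
python3 -m pendant '[[0.005,0,0,0.01,0],[0.005,0,0,0.008,0],[0.005,0,0,0.004,0],[0.005,0,0,0,0],[0.005,0,0,0,0]]'
python3 -c "
from h import *
go((-45,-250,24),90)"
```

```text
t: 9.28
eef_pos: [0.5, -0.1843, 0.1837]
tool_rot: [0.0, 0.999, -0.045, 0.0]
contact_force: [-0.1, -0.3, -0.7]
gripper_width: 0.168
grasp_force: 58.7
t 9.28 grasp pt shaker mm [ -43.6 -247.    28.7] shift tool mm now [-1.4  3.   4.7] after turn [-1.4  3.   4.7] turn 0.2 tilt z [ 0.001 -0.    -1.   ] F [-0.1 -0.3 -0.7] w 14.3 g 58.7 q [ 0.28  0.56 -0.06  2.04  0.06  0.53 -1.48]
```

```bash
python3 -m pendant '[[0.005,0,0,0.003,0],[0.005,0,0,0.002,0],[0.005,0,0,0,0],[0.005,0,0,0,0]]'
python3 -c "
from h import *
go((-45,-250,24),90)"
```

```text
t: 9.62
eef_pos: [0.5004, -0.1845, 0.1802]
tool_rot: [0.0, 0.999, -0.045, 0.001]
contact_force: [-3.3, 1.7, 15.9]
gripper_width: 0.165
grasp_force: 60.9
t 9.62 grasp pt shaker mm [ -43.  -247.2   25.2] shift tool mm now [-2.   2.8  1.2] after turn [-2.   2.8  1.2] turn 0.2 tilt z [ 0.002 -0.001 -1.   ] F [-3.3  1.7 15.9] w 14.0 g 60.9 q [ 0.28  0.57 -0.06  2.04  0.06  0.53 -1.48]
```

```bash
python3 -m pendant '[[0.02,0,0,-0.002,0],[0.04,0,0,0,0],[0.04,0,0,0,0],[0.04,0.015,0,0,0],[0.04,0.015,0,0,0],[0.04,0,0,0,0],[0.04,0,0,0,0]]'
python3 - <<'E'
from h import *
go((-12,-247,21),90)
for c in("side","top"): im,d=bot.read_camera(c); cv2.imwrite(f"pics/f_{c}.png",im)
u=proj("side",S2W((-30,-247,10))); v=proj("top",S2W((-30,-247,10))); print(u,v)
def cr(n,u,r):
    x,y=[int(i) for i in u]; return cv2.resize(cv2.imread(n)[max(0,y-r):y+r,max(0,x-r):x+r],(400,400),interpolation=cv2.INTER_CUBIC)
cv2.imwrite("pics/f.png",np.hstack([cr("pics/f_side.png",u,40),cr("pics/f_top.png",v,40)]))
E
```

```text
t: 10.2
eef_pos: [0.5299, -0.1868, 0.18]
tool_rot: [-0.0, 0.999, -0.044, 0.0]
contact_force: [-0.1, 0.5, 0.9]
gripper_width: 0.469
grasp_force: 0.0
t 10.2 grasp pt shaker mm [ -13.7 -246.7   25. ] shift tool mm now [1.7 0.3 4. ] after turn [1.7 0.3 4. ] turn 0.3 tilt z [ 0.  0. -1.] F [-0.1  0.5  0.9] w 39.9 g 0.0 q [ 0.27  0.6  -0.05  1.98  0.06  0.57 -1.48]
[321.70368024 212.2079065 ] [320.54117501 231.98223939]
```

View pics/f.png

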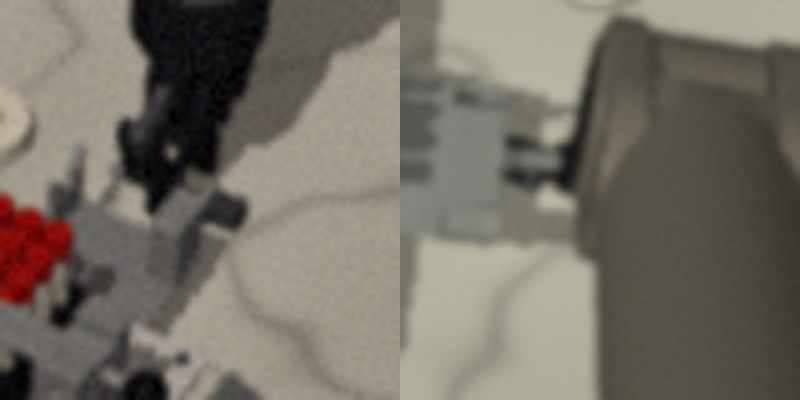

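The dark head lies on the worktop just right of the keeper, near side-view pixel (327,213), and the fingers are behind it over the shank. I lower and grip the shank.

```bash
python3 -m pendant '[[0.03,0.001,0,0.002,0],[0.02,0,0,0.002,0],[0.004,0,0,0,0],[0.004,0,0,0,0],[0.004,0,0,0,0],[0.004,0,0,0,0],[0.004,0,0,0,0]]' 60
python3 - <<'E'
from h import *
go((-12,-247,21),90)
for x in(-55,-43,-32): print(x,proj("side",S2W((x,-247,16))).round(1))
g=cv2.imread("pics/f_side.png")[206:222,315:336].mean(2).astype(int); print(g)
E
```

```text
t: 10.88
eef_pos: [0.5306, -0.1871, 0.1762]
tool_rot: [0.0, 0.999, -0.045, -0.0]
contact_force: [-0.2, -0.0, -1.4]
gripper_width: 0.087
grasp_force: 58.6
t 10.88 grasp pt shaker mm [ -13.  -246.8   21.2] shift tool mm now [1.  0.2 0.2] after turn [1.  0.2 0.2] turn 0.2 tilt z [-0. -0. -1.] F [-0.2 -0.  -1.4] w 7.4 g 58.6 q [ 0.27  0.61 -0.05  1.97  0.06  0.56 -1.48]
-55 [329.5 214.1]
-43 [325.8 212.5]
-32 [322.5 211. ]
[[  1  18  27  54  68  55  46  31  41  76 102 127 149 156 156 152 156 153
  155 154 155]
 [ 17  21  35  73  85  82  76  75  76  94 131 147 153 158 160 158 156 157
  154 156 152]
 [ 13  35  45  74  89  88  88  92  90 103 141 157 156 158 153 155 157 156
  154 159 157]
 [ 41  63  67  74  83  88  90  97  97  95 122 144 155 151 157 158 155 155
  155 154 157]
 [ 61  93 104  92  80  84  91 101  80  67  83 108 131 133 144 152 154 156
  156 155 157]
 [ 86 103 107 108 103 101 102  88  59  49  48  60  82  93 101 129 149 154
  153 158 155]
 [ 99 105 107 109 109 104  95  70  51  45  45  47  50  54  66 107 143 154
  153 156 153]
 [104 108 101 104 103  94  77  52  44  45  49  43  46  45  46  93 139 156
  155 154 151]
 [104 107  98 106  97  80  53  39  36  38  42  47  45  37  36  90 142 152
  149 147 143]
 [107 107 101  96  82  57  47  40  37  41  42  39  38  29  53 103 140 148
  139 140 138]
 [105 103  99  84  68  56  60  71  72  57  49  41  36  34  71 123 138 137
  134 134 135]
 [108 103  88  62  55  61  91 118 124 104  84  67  57  69 104 127 131 130
  136 139 144]
 [100  95  75  55  48  55  84 111 123 131 125 117 101 105 124 133 137 134
  140 145 150]
 [ 90  84  58  50  49  56  75  89 100 113 116 128 126 130 139 135 142 150
  149 152 154]
 [ 85  73  58  51  47  57  79  87  92  90  91 112 129 134 140 149 149 154
  151 155 152]
 [ 85  70  57  50  50  54  83  87  90  91  95 116 133 143 146 150 154 154
  155 152 155]]
```

```bash
python3 -m pendant '[[0.004,0,0,-0.01,0],[0.004,0,0,-0.03,0],[0.004,0,0,-0.03,0],[0.004,0,0,-0.03,0],[0.004,0.006,-0.025,0,0],[0.004,0.006,-0.03,0,0],[0.004,0.006,-0.026,0,0],[0.004,0,0,0,0],[0.004,0,0,0,0],[0.004,0,0,0,0]]' 
python3 - <<'E'
from h import *
go((5,-165.5,100),90)
for c in("side","top"): im,d=bot.read_camera(c); cv2.imwrite(f"pics/g_{c}.png",im)
def cr(n,u,r):
    x,y=[int(i) for i in u]; return cv2.resize(cv2.imread(n)[y-r:y+r,x-r:x+r],(400,400),interpolation=cv2.INTER_CUBIC)
u=proj("side",S2W((0,-165,90))); v=proj("top",S2W((0,-165,90)))
cv2.imwrite("pics/g.png",np.hstack([cr("pics/g_side.png",u,30),cr("pics/g_top.png",v,30)]))
E
```

```text
t: 11.72
eef_pos: [0.5556, -0.1085, 0.2767]
tool_rot: [0.0, 0.999, -0.045, 0.0]
contact_force: [0.7, -0.3, -0.8]
gripper_width: 0.084
grasp_force: 58.8
t 11.72 grasp pt shaker mm [   4.5 -166.4  121.7] shift tool mm now [ 0.5 -0.9 21.7] after turn [ 0.5 -0.9 21.7] turn 0.2 tilt z [ 0.    -0.001 -1.   ] F [ 0.7 -0.3 -0.8] w 7.1 g 58.8 q [ 0.14  0.46 -0.07  1.93  0.05  0.76 -1.62]
```

View pics/g.png

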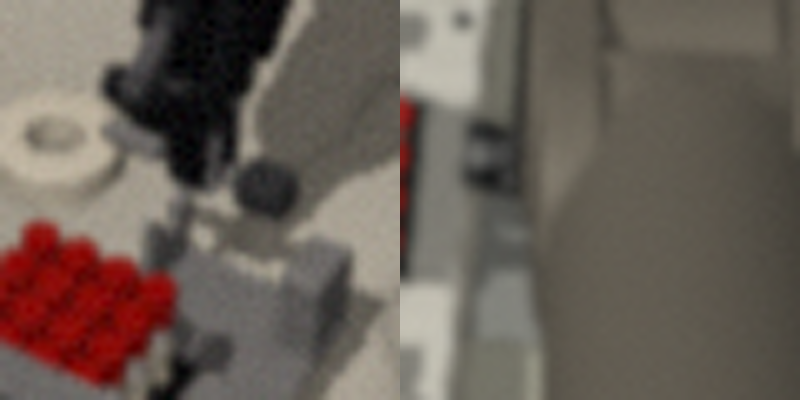

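```bash
python3 - <<'E'
from h import *
u=proj("side",S2W((0,-165,90))); k=lambda X:((proj("side",S2W(X))-np.floor(u)+30)*6.667).round(0)
print("head box",[k((x,y,z)).tolist() for x in(-34.5,-12.5) for y in(-174.4,-158.4) for z in(99.7,115.7)])
print("keeper top",[k((x,y,79)).tolist() for x in(-55,-38) for y in(-179,-151)],"upright top",[k((20,y,80)).tolist() for y in(-183,-172,-158,-147)])
E
```

```text
head box [[293.0, 205.0], [296.0, 176.0], [274.0, 229.0], [276.0, 200.0], [245.0, 184.0], [247.0, 156.0], [226.0, 208.0], [227.0, 179.0]]
keeper top [[340.0, 254.0], [307.0, 297.0], [303.0, 238.0], [270.0, 280.0]] upright top [[184.0, 177.0], [171.0, 193.0], [153.0, 213.0], [140.0, 229.0]]
```

```bash
python3 - <<'E'
import cv2,numpy as np
from h import *
u=[int(i) for i in proj("side",S2W((0,-165,90)))]
im=cv2.resize(cv2.imread("pics/g_side.png")[u[1]-30:u[1]+30,u[0]-30:u[0]+30],None,fx=10,fy=10,interpolation=cv2.INTER_CUBIC)
q=lambda X:tuple(int(v) for v in (proj("side",S2W(X))-np.array(u)+30.5)*10)
def box(x0,x1,y0,y1,z0,z1,c):
    for z in(z0,z1): cv2.polylines(im,[np.array([q((x0,y0,z)),q((x1,y0,z)),q((x1,y1,z)),q((x0,y1,z))])],True,c,1)
box(-34.5,-12.5,-174.4,-158.4,99.7,115.7,(255,0,255)); box(-55,-38,-179,-151,40,81,(255,255,0)); box(20,26,-183,-147,40,80,(0,255,255))
cv2.imwrite("pics/g2.png",im)
E
```

```text
(no output)
```

View pics/g2.png

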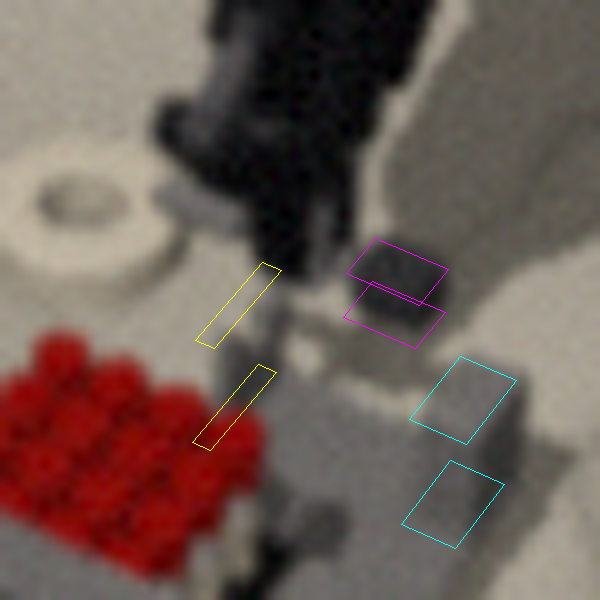

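```bash
python3 -m pendant '[[0.004,0,0,0.015,0],[0.004,0,0,0.01,0],[0.004,0,0,0.005,0],[0.004,0,0,0,0],[0.004,0,0,0,0]]' 
python3 -c "
from h import *
go((5,-166.5,81),90)"
python3 -m pendant '[[0.004,0,0,0.003,0],[0.004,0,0,0.002,0],[0.004,0,0,0,0],[0.004,0,0,0,0]]' 
python3 -c "
from h import *
go((5,-166.5,81),90)"
```

```text
t: 12.23
eef_pos: [0.5556, -0.1084, 0.2459]
tool_rot: [0.0, 0.999, -0.045, -0.001]
contact_force: [0.3, -0.2, -0.7]
gripper_width: 0.085
grasp_force: 58.8
t 12.23 grasp pt shaker mm [   4.3 -166.2   90.9] shift tool mm now [0.7 0.3 9.9] after turn [0.7 0.3 9.9] turn 0.2 tilt z [-0.001  0.    -1.   ] F [ 0.3 -0.2 -0.7] w 7.2 g 58.8 q [ 0.14  0.5  -0.07  1.94  0.05  0.7  -1.63]
t: 12.57
eef_pos: [0.5558, -0.108, 0.2413]
tool_rot: [0.0, 0.999, -0.045, 0.0]
contact_force: [0.4, 0.7, -0.8]
gripper_width: 0.085
grasp_force: 58.8
t 12.57 grasp pt shaker mm [   4.7 -165.8   86.3] shift tool mm now [0.3 0.7 5.3] after turn [0.3 0.7 5.3] turn 0.2 tilt z [ 0. -0. -1.] F [ 0.4  0.7 -0.8] w 7.2 g 58.8 q [ 0.14  0.51 -0.07  1.94  0.06  0.69 -1.63]
```

```bash
python3 -m pendant '[[0.004,0,0,0.002,0],[0.004,0,0,0.0015,0],[0.004,0,0,0,0],[0.004,0,0,0,0]]' 
python3 -c "
from h import *
go((5,-166.5,81),90)"
python3 -m pendant '[[0.004,0,0,0.001,0],[0.004,0,0,0,0],[0.004,0,0,0,0]]' 
python3 -c "
from h import *
go((5,-166.5,81),90)"
```

```text
t: 12.9
eef_pos: [0.5557, -0.1081, 0.2376]
tool_rot: [0.0, 0.999, -0.045, -0.0]
contact_force: [-0.5, -0.0, -0.9]
gripper_width: 0.082
grasp_force: 58.7
t 12.9 grasp pt shaker mm [   4.5 -165.9   82.6] shift tool mm now [0.5 0.6 1.6] after turn [0.5 0.6 1.6] turn 0.2 tilt z [-0. -0. -1.] F [-0.5 -0.  -0.9] w 6.9 g 58.7 q [ 0.14  0.51 -0.07  1.95  0.06  0.68 -1.63]
t: 13.15
eef_pos: [0.5558, -0.1081, 0.2367]
tool_rot: [0.0, 0.999, -0.045, 0.0]
contact_force: [0.8, -0.6, -1.0]
gripper_width: 0.084
grasp_force: 58.7
t 13.15 grasp pt shaker mm [   4.7 -165.9   81.7] shift tool mm now [0.3 0.6 0.7] after turn [0.3 0.6 0.7] turn 0.2 tilt z [ 0. -0. -1.] F [ 0.8 -0.6 -1. ] w 7.1 g 58.7 q [ 0.14  0.52 -0.07  1.95  0.06  0.68 -1.63]
```

```bash
python3 -m pendant '[[0.004,0,0,0.001,0],[0.004,-0.003,0,0,0],[0.004,-0.003,0,0,0],[0.004,0,0,0,0],[0.004,0,0,0,0]]' 
python3 -c "
from h import *
go((-13,-166.5,81),90)"
```

```text
t: 13.57
eef_pos: [0.5494, -0.1075, 0.2358]
tool_rot: [0.0, 0.999, -0.045, -0.0]
contact_force: [-0.7, -0.5, 1.2]
gripper_width: 0.08
grasp_force: 58.8
t 13.57 grasp pt shaker mm [  -1.8 -165.9   80.8] shift tool mm now [-11.2   0.6  -0.2] after turn [-11.2   0.6  -0.2] turn 0.2 tilt z [-0.001 -0.    -1.   ] F [-0.7 -0.5  1.2] w 6.8 g 58.8 q [ 0.14  0.51 -0.07  1.96  0.06  0.67 -1.63]
```

```bash
python3 -m pendant '[[0.004,-0.003,0,0,0],[0.004,-0.003,0,0,0],[0.004,-0.002,0,0,0],[0.004,0,0,0,0],[0.004,0,0,0,0]]' 
python3 -c "
from h import *
go((-13,-166.5,81),90)"
```

```text
t: 13.98
eef_pos: [0.5416, -0.1068, 0.2358]
tool_rot: [0.0, 0.999, -0.045, -0.0]
contact_force: [-0.2, -0.6, 1.8]
gripper_width: 0.083
grasp_force: 58.9
t 13.98 grasp pt shaker mm [  -9.6 -165.9   80.8] shift tool mm now [-3.4  0.6 -0.2] after turn [-3.4  0.6 -0.2] turn 0.2 tilt z [-0. -0. -1.] F [-0.2 -0.6  1.8] w 7.1 g 58.9 q [ 0.14  0.5  -0.07  1.98  0.06  0.66 -1.63]
```

Going in freely. I keep pushing until the back wall is felt.

```bash
python3 -m pendant '[[0.004,-0.0015,0,0,0],[0.004,-0.0015,0,0,0],[0.004,0,0,0,0],[0.004,0,0,0,0]]' 
python3 -m pendant '[[0.004,-0.001,0,0,0],[0.004,-0.001,0,0,0],[0.004,0,0,0,0]]' 
python3 -c "
from h import *
go((-13,-166.5,81),90)"
```

```text
t: 14.32
eef_pos: [0.5389, -0.1065, 0.2359]
tool_rot: [0.0, 0.999, -0.045, 0.0]
contact_force: [2.0, -1.6, 1.8]
gripper_width: 0.08
grasp_force: 58.9
t: 14.57
eef_pos: [0.5369, -0.1064, 0.2358]
tool_rot: [0.0, 0.999, -0.045, 0.0]
contact_force: [2.6, -2.0, 2.2]
gripper_width: 0.085
grasp_force: 58.9
t 14.57 grasp pt shaker mm [ -14.2 -165.9   80.8] shift tool mm now [ 1.2  0.6 -0.2] after turn [ 1.2  0.6 -0.2] turn 0.2 tilt z [ 0.001 -0.    -1.   ] F [ 2.6 -2.   2.2] w 7.2 g 58.9 q [ 0.14  0.49 -0.07  1.99  0.06  0.66 -1.63]
```

```bash
python3 -m pendant '[[0.004,-0.001,0,0,0],[0.004,-0.001,0,0,0],[0.004,0,0,0,0]]' 
python3 -m pendant '[[0.004,-0.001,0,0,0],[0.004,-0.001,0,0,0],[0.004,0,0,0,0]]' 
python3 -c "
from h import *
go((-13,-166.5,81),90)"
```

```text
t: 14.82
eef_pos: [0.5353, -0.1062, 0.2359]
tool_rot: [0.0, 0.999, -0.045, 0.001]
contact_force: [3.6, -2.2, 0.5]
gripper_width: 0.08
grasp_force: 58.8
t: 15.07
eef_pos: [0.5345, -0.1061, 0.2362]
tool_rot: [0.0, 0.999, -0.044, 0.003]
contact_force: [8.5, -4.1, -3.1]
gripper_width: 0.081
grasp_force: 58.5
t 15.07 grasp pt shaker mm [ -15.8 -165.9   81.2] shift tool mm now [2.8 0.6 0.2] after turn [2.8 0.6 0.2] turn 0.3 tilt z [ 0.006 -0.    -1.   ] F [ 8.5 -4.1 -3.1] w 6.9 g 58.5 q [ 0.14  0.49 -0.07  2.    0.06  0.65 -1.63]
```

```bash
python3 -m pendant '[[0.004,-0.001,0,0,0],[0.004,-0.001,0,0,0],[0.004,0,0,0,0],[0.025,0,0,0,0],[0.025,0,0,0,0],[0.025,0,0,0,0],[0.025,0,0,-0.015,0],[0.025,0,0,-0.03,0],[0.025,0,0,-0.04,0],[0.025,0,0,-0.03,0],[0.025,0,0,0,0]]' 
python3 - <<'E'
from h import *
go((-118,0,180),90)
for c in("side","top"): im,d=bot.read_camera(c); cv2.imwrite(f"pics/k_{c}.png",im)
u=[int(i) for i in proj("side",S2W((0,-165,66)))]
im=cv2.resize(cv2.imread("pics/k_side.png")[u[1]-30:u[1]+30,u[0]-30:u[0]+30],None,fx=10,fy=10,interpolation=cv2.INTER_CUBIC)
cv2.imwrite("pics/k.png",im)
for n in("pin","pin_tip"):
    for x in bot.pinpoint(n,"side")[:2]: print(n,np.round(x["at"],1),round(x["score"],2), proj("side",S2W((-30,-165,66))).round(1),proj("side",S2W((34,-165,66))).round(1))
E
```

```text
t: 15.98
eef_pos: [0.5321, -0.1057, 0.3563]
tool_rot: [0.0, 0.999, -0.044, 0.004]
contact_force: [0.7, -0.5, -0.6]
gripper_width: 0.296
grasp_force: 0.0
t 15.98 grasp pt shaker mm [ -17.9 -165.7  201.3] shift tool mm now [ -99.6 -166.1   20.5] after turn [-100.3 -165.7   20.5] turn 0.3 tilt z [ 0.008 -0.001 -1.   ] F [ 0.7 -0.5 -0.6] w 25.2 g 0.0 q [ 0.15  0.32 -0.08  1.92  0.03  0.9  -1.61]
pin_tip [291.7 204.1] 0.65 [309.1 216. ] [288.8 207.1]
```

View pics/k.png

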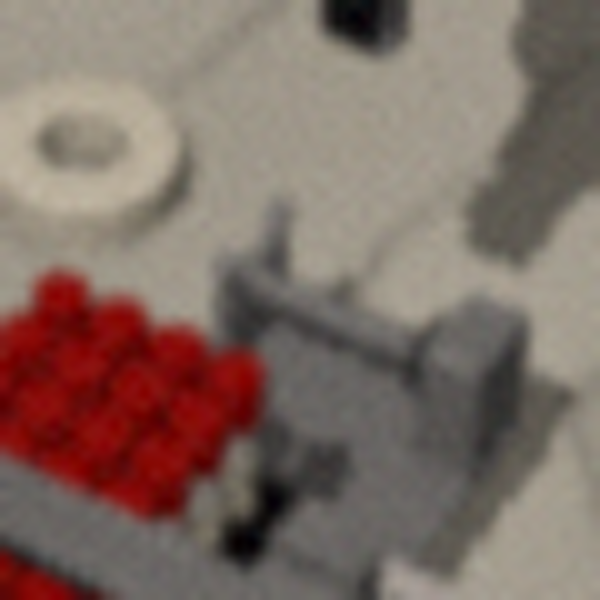

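The pin is parked: shank through the notch at (240,270), head inside the keeper at (470,340), and let go. Now the knob.

```bash
python3 -m pendant '[[0.045,-0.02,-0.0333,0,0],[0.045,-0.02,-0.0333,0,0],[0.045,-0.02,-0.0333,0,0],[0.045,-0.02,-0.0333,0,0],[0.045,-0.02,-0.0333,0,0],[0.045,0,0,0,0],[0.045,0,0,0,0],[0.045,0,0,0,0]]' 30
python3 -c "
from h import *
go((-118,-1,146),90)"
```

```text
t: 16.85
eef_pos: [0.4458, 0.0685, 0.3496]
tool_rot: [0.001, 0.999, -0.044, -0.001]
contact_force: [0.6, 0.1, 0.3]
gripper_width: 0.528
grasp_force: 0.0
t 16.85 grasp pt shaker mm [-121.7   -0.5  194.6] shift tool mm now [ 3.8  0.4 48.6] after turn [ 3.8  0.4 48.6] turn 0.3 tilt z [-0.002 -0.001 -1.   ] F [0.6 0.1 0.3] w 44.8 g 0.0 q [-0.12  0.19 -0.19  2.12  0.05  0.84 -2.  ]
```

```bash
python3 -m pendant '[[0.045,0.0038,0.0004,0.01,0],[0.045,0,0,0.02,0],[0.045,0,0,0.012,0],[0.045,0,0,0.005,0],[0.045,0,0,0,0],[0.045,0,0,0,0]]' 30
python3 -c "
from h import *
go((-118,-1,146),90)"
```

```text
t: 17.35
eef_pos: [0.4502, 0.0675, 0.3033]
tool_rot: [0.0, 0.999, -0.045, -0.0]
contact_force: [-0.2, 0.4, 1.1]
gripper_width: 0.525
grasp_force: 0.0
t 17.35 grasp pt shaker mm [-117.    -1.   148.3] shift tool mm now [-1.   0.   2.3] after turn [-1.   0.   2.3] turn 0.2 tilt z [-0.001 -0.    -1.   ] F [-0.2  0.4  1.1] w 44.6 g 0.0 q [-0.12  0.27 -0.19  2.15  0.07  0.73 -2.02]
```

```bash
python3 -m pendant '[[0.03,-0.001,0,0.002,0],[0.01,0,0,0,0],[0.01,0,0,0,0],[0.01,0,0,0,0],[0.01,0,0,0,0],[0.01,0,0,0,0],[0.01,0,0,0,0]]' 30
python3 -c "
from h import *
go((-118,-1,146),90)"
```

```text
t: 17.93
eef_pos: [0.449, 0.0681, 0.3021]
tool_rot: [0.0, 0.999, -0.045, 0.0]
contact_force: [0.1, -2.9, 4.9]
gripper_width: 0.23
grasp_force: 29.5
t 17.93 grasp pt shaker mm [-118.    -0.5  147.1] shift tool mm now [-0.   0.5  1.1] after turn [-0.   0.5  1.1] turn 0.2 tilt z [ 0.001 -0.    -1.   ] F [ 0.1 -2.9  4.9] w 19.6 g 29.5 q [-0.12  0.27 -0.19  2.15  0.07  0.73 -2.02]
```

```bash
python3 -m pendant '[[0.01,0.0004,0.001,-0.0118,0],[0.01,0.0011,0,-0.0117,0],[0.01,0.0046,0,-0.0231,0],[0.01,0.0076,0,-0.0223,0],[0.01,0.0104,0,-0.0211,0],[0.01,0,0,0,0],[0.01,0,0,0,0]]'
python3 -c "
from h import *
go((-94,-1,237),90)"
```

```text
t: 18.52
eef_pos: [0.4726, 0.0654, 0.3924]
tool_rot: [-0.0, 0.999, -0.044, 0.0]
contact_force: [-3.0, -0.3, 0.6]
gripper_width: 0.234
grasp_force: 30.0
t 18.52 grasp pt shaker mm [-94.3  -0.9 237.4] shift tool mm now [0.3 0.1 0.4] after turn [0.3 0.1 0.4] turn 0.3 tilt z [ 0.  0. -1.] F [-3.  -0.3  0.6] w 19.9 g 30.0 q [-0.1   0.17 -0.19  2.02  0.04  0.95 -1.97]
```

```bash
python3 -m pendant '[[0.01,0.0131,0,-0.0196,0],[0.01,0.0155,0,-0.0177,0],[0.01,0.0177,0,-0.0155,0],[0.01,0.0196,0,-0.0131,0],[0.01,0,0,0,0]]'
python3 -c "
from h import *
go((-28,-1,301),90)"
```

```text
t: 18.93
eef_pos: [0.5407, 0.0581, 0.4592]
tool_rot: [0.0, 0.999, -0.046, 0.001]
contact_force: [-3.8, -5.0, 8.2]
gripper_width: 0.233
grasp_force: 31.4
t 18.93 grasp pt shaker mm [-25.4  -1.9 304.2] shift tool mm now [-2.6 -0.9  3.2] after turn [-2.6 -0.9  3.2] turn 0.1 tilt z [ 0.002 -0.001 -1.   ] F [-3.8 -5.   8.2] w 19.8 g 31.4 q [-0.09  0.22 -0.16  1.8   0.04  1.13 -1.92]
```

```bash
python3 -m pendant '[[0.01,0.0211,0,-0.0104,0],[0.01,0.0223,0,-0.0076,0],[0.01,0.0231,0,-0.0046,0],[0.01,0.0235,0,-0.0015,0],[0.01,0,0,0,0],[0.01,0,0,0,0],[0.01,0,0,0,0]]'
python3 -c "
from h import *
go((62,-1,326),90)"
```

```text
t: 19.52
eef_pos: [0.6289, 0.0489, 0.4812]
tool_rot: [0.002, 0.999, -0.046, 0.001]
contact_force: [0.7, -7.3, 3.3]
gripper_width: 0.222
grasp_force: 30.2
t 19.52 grasp pt shaker mm [ 63.   -3.2 326.2] shift tool mm now [-1.  -2.2  0.2] after turn [-1.  -2.2  0.2] turn 0.1 tilt z [ 0.001 -0.003 -1.   ] F [ 0.7 -7.3  3.3] w 18.9 g 30.2 q [-0.08  0.35 -0.14  1.57  0.05  1.23 -1.88]
```

```bash
python3 -m pendant '[[0.045,0,0,0,0],[0.045,0,0,0,0],[0.045,0,0,0,0],[0.045,0,0,0,0],[0.045,0,0,-0.02,0],[0.045,0,0,-0.03,0],[0.045,0,0,-0.03,0],[0.045,-0.03,0.02,0,0],[0.045,-0.03,0.03,0,0],[0.045,-0.03,0.03,0,0],[0.045,-0.03,0.03,0,0],[0.045,0,0,0,0]]'
python3 - <<'E'
from h import *
go((62,-1,326),90)
for c in("side","top"): im,d=bot.read_camera(c); cv2.imwrite(f"pics/z_{c}.png",im)
for n in ["bar_knob"]:
    r=[bot.pinpoint(n,c) for c in("side","top")]; print([[ (np.round(x["at"],1),round(x["score"],2)) for x in q[:2]] for q in r])
print([proj(c,S2W((62,-2,325))).round(1) for c in("side","top")])
a=cv2.imread("pics/z_side.png")[80:320,180:400]; b=cv2.imread("pics/z_top.png")[130:290,150:350]
cv2.imwrite("pics/z.png",np.hstack([cv2.resize(a,(400,436)),cv2.resize(b,(400,436))]))
E
```

```text
t: 20.52
eef_pos: [0.4957, -0.0516, 0.5621]
tool_rot: [0.001, 0.999, -0.049, -0.001]
contact_force: [0.8, -0.7, -0.9]
gripper_width: 0.524
grasp_force: 0.0
t 20.52 grasp pt shaker mm [ -60.6 -115.7  407.1] shift tool mm now [ 122.2 -115.4   80.7] after turn [ 122.6 -114.9   80.7] turn -0.2 tilt z [-0.001 -0.003 -1.   ] F [ 0.8 -0.7 -0.9] w 44.6 g 0.0 q [ 0.06  0.07 -0.09  1.74  0.01  1.33 -1.7 ]
[[(array([241.4, 160.3]), 0.66)], [(array([233.2, 177.5]), 0.43)]]
[array([240.9, 161.7]), array([230.5, 174.6])]
```

View pics/z.png

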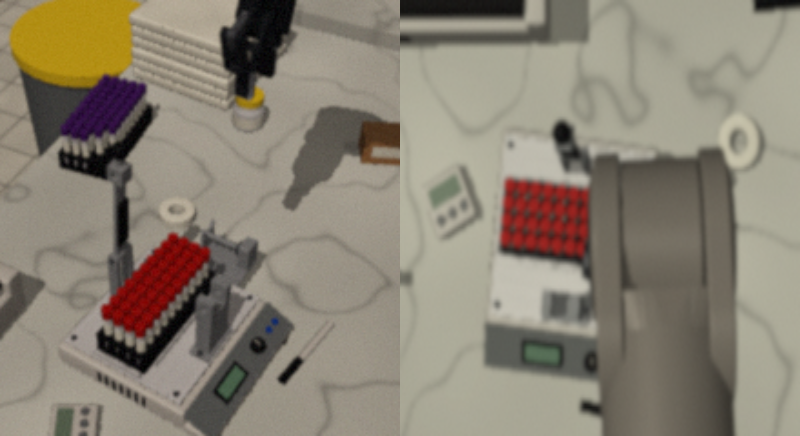

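The bar stands upright and its knob is within about 1.5 px (side) and 4 px (top) of the upright prediction. The pin is still in the keeper, and the rack and bystanders look undisturbed.

```bash
python3 -c "
from station import bot
print(bot.hand_in())"
```

```text
the job is handed in; nothing more can be done
None
```

The pin is parked in the keeper with its head pushed against the back wall, the hold-down bar stands upright at about 90°, the last pictures show the rack and other things undisturbed, and the job was handed in at about 21 s; no verdict came back.

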